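# Set two slide trays overhanging the stand's edge for pick-up

### The job

Push the two slide trays forward on the low stand, toward you, until the coloured end of each just hangs out over the stand's front edge - the line where the colour stops right at the edge, the tray square to the edge - so that they can later be taken by those ends. Only push them with the fingertips: keep them flat on the stand, never lift, tip or drop one, and leave the other things where they are.

Things in the scene. Friction and masses are not known exactly. Their poses are not given: they have to be found in the camera images.
- stand: low dark metal bench stand, fixed, 200 deep (its x) x 270 wide (y), flat top 50 mm above the worktop, no rim. Origin under its centre at worktop height, z up; the front edge, which faces the robot, is at x = -100 mm and runs along y; below the front edge the stand is open.
- front_edge (a point): middle of the stand's front top edge; axes as the stand's (the edge runs along y, -x points out over it)
- tray_blue: white slide tray with a blue grip end, a flat rigid plate 120 long (its x) x 70 wide (y) x 8 thick, 0.1 to 0.2 kg, loose, lying flat on the stand. Origin at the centre of its underside, z up. The blue end is the last 28 mm of its length, on the -x side (from x = -60 to x = -32); two glass slides (part of the tray) lie on the rest. It balances about its middle.
- tray_blue_line (a point): middle of the line across the top of the blue tray where its blue end stops and the white begins: at x = -32 mm, y = 0, z = 8 mm of the tray; axes as the tray's
- tray_orange: white slide tray with an orange grip end, a flat rigid plate 120 long (its x) x 70 wide (y) x 8 thick, 0.1 to 0.2 kg, loose, lying flat on the stand. Origin at the centre of its underside, z up. The orange end is the last 40 mm of its length, on the -x side (from x = -60 to x = -20); two glass slides (part of the tray) lie on the rest. It balances about its middle.
- tray_orange_line (a point): middle of the line across the top of the orange tray where its orange end stops and the white begins: at x = -20 mm, y = 0, z = 8 mm of the tray; axes as the tray's
- weight: brass weight with a knob, 29x29x42, standing on the worktop in front of the stand; origin under its centre; leave alone
- tape: beige roll of labelling tape lying flat, 60x60x19, on the worktop in front of the stand; origin under its centre; leave alone
- usb: dark blue USB stick, 17x51x8, on the worktop in front of the stand; origin under its centre; leave alone
- cap: round black dust cap, 38x38x13, on the worktop behind the stand; origin under its centre; leave alone
Not all that is in view belongs to the job. Leave any green look-alike of the tray_orange alone.

How it is judged:
By the outcome, as a careful person would: the job done as asked, in the order asked, and still so for the second after the job is handed in, with the robot touching nothing.
It also fails if it takes over 51 s, if anything falls off the work surface, if the arm or the gripper's body presses on something with over 40 N, if the wrist force passes 120 N, or if a joint passes its speed limit or range.

### The arm

A 6-joint arm with a two-finger parallel gripper is mounted at the origin on a cart in front of the work surface, level with it; the furniture and walls round the work are solid. World frame = base frame: x ahead of the robot, y to its left, z up, the work surface at z = 0. Lengths are in mm, angles in rad, forces in N, time in s.
With the tool pointing down it reaches from about 250 to 775 mm from the base axis. Payload 8.9 kg.
Tool frame: the origin (TCP) lies midway between the tips of the shut fingers; the grasp point (between the pads) lies 19 mm behind it; z points along the fingers, y is the line along which they close (so a half turn about z gives the same grasp; the last joint's range is limited). The gripper opens to 85 mm and grips with 20 to 120 N. Pads are 22 mm wide; open, the fingers measure 114 mm over their backs; the gripper's body (76 mm by 85 mm) begins 54 mm behind the grasp point. The pads swing forward as they close: fully open they stand 13 mm farther back than shut.
Start: joints at [-1.272, 0.291, -0.153, 1.127, 0, 1.431], TCP at [222.574, -475.483, 231.305] pointing down, gripper open.
Joint ranges: [-2.52, 2.52], [-0.91, 1.74], [-1.3, 1.37], [-1.96, 2.02], [-1.52, 1.47], [-3.14, 3.14]. Speed limits (rad/s): [2.22, 2.22, 2.79, 3.14, 3.14, 3.14].

### API

Orientations are given as a unit quaternion [w, x, y, z].
In Python, from station import r gives the robot as it stands.
- The arm moves only by the tool move_arm, never from a script. Its argument "moves" is a list that holds one entry, the list of rows, each a list of 7 numbers: the opening, from 0 (shut) to 1 (fully open), then the shift along the world's x, y, z normalised to -1 to 1, where 1 is 400 mm, then the turn, a rotation vector about the world's x, y, z normalised to -1 to 1, where 1 is 0.5 rad. A call has exactly 5 rows; each row is the pose to reach, as a shift and turn from the pose commanded when the call began; what a row does not reach only later rows make up. A row lasts 1/10 s, in which the tool goes at most 50 mm and 8.59 degrees, less where a joint would pass 70% of its speed; a pose out of reach is approached as far as the arm can. A call with a number of a shift or a turn outside -1 to 1 is refused whole. A call with a gripper value outside its range is refused whole. The fingers move at their own pace and stop on an object; "grip_force" is the grip in N (left out, the last holds). Time passes only in rows, so rows that repeat a pose let the fingers close, or fill a call up. It gives the time, the measured TCP pose, the force, the opening and the grip force at its end, in the units of the state.
- r.state(): the state, without advancing time (a new reading comes with each control period).
- r.get_image(name): name is "scene" or "top"; returns a dict with "image" (400x640x3 uint8, red, green, blue), "mtx" (3x3 intrinsics, pixels), "position" and "attitude" of the camera in the world. Camera axes: x right, y down, z forward; pixel columns grow to the right and rows downward; lengths in mm; the calibration is good to about 2 mm. A picture is of the moment at which its call begins. There is no depth.
- r.job_done(): hands the job in; it is judged then, once.
The state is a dict: "clock": time; "joint_pos": joint angles; "joint_vel": joint speeds; "effort": joint torques, N m; "tcp_pos": TCP position; "eef_rot": TCP orientation; "force": force on the tool from outside, world axes, zero at the start; "torque": the same for the moment, N m; "gripper_width": opening from 0.0 (shut) to 1.0 (fully open); "grasp_force": force on a finger pad.
Only numpy, scipy, OpenCV 4.12 (cv2) and the standard library are available. Lean on these libraries where they do the work, as an engineer would, in place of code of your own. Each camera call takes 0.05 s, during which the arm holds its last target. There are 200 camera calls.

## Working session

There is one attempt and no reset: what is moved stays moved. The work goes in short steps, Python scripts to look and compute and a tool call to move; the robot and the scene stay as the last step left them, time stands still between calls to the robot, and variables do not carry over. Pictures are saved under pics/ and viewed, at most 10 in all, crops included, and the job is handed in when it is done.

Besides the shell and the picture viewer there is one more tool, called as name([rows], argument=value, ...), one row to a line, values as JSON. move_arm: Moves the arm, as the interface text tells. Its arguments: {"type":"object","properties":{"moves":{"type":"array","items":{"type":"array","items":{"type":"array","items":{"type":"number","minimum":-1,"maximum":1}}}},"grip_force":{"type":"number"}},"required":["moves"]}

```bash
ls; mkdir -p pics; python3 - <<'E'
from station import r
import cv2
for n in("scene","top"):
    d=r.get_image(n); cv2.imwrite(f"pics/{n}0.png",d["image"][:,:,::-1]); print(n,d["mtx"],d["position"],d["attitude"])
s=r.state();print(s)
E
```

```text
pics
scene [[368.86724609   0.         323.17847634]
 [  0.         368.86724609 201.24212931]
 [  0.           0.           1.        ]] [-113.98966476 -587.18604272  705.60326844] [-0.31203351  0.78234876 -0.50294664  0.19393344]
top [[424.80692136   0.         319.21474468]
 [  0.         424.80692136 197.85239781]
 [  0.           0.           1.        ]] [ 344.42425787 -320.7388466   922.48345896] [ 0.00872345 -0.70321645  0.71021408 -0.03172524]
{'clock': 0.1, 'joint_pos': array([-1.27229000e+00,  2.91216574e-01, -1.54013356e-01,  1.12668091e+00,
        7.44635350e-06,  1.43148489e+00]), 'joint_vel': array([-0.00146298, -0.00053427,  0.00228261, -0.00043664, -0.00065301,
       -0.00119318]), 'effort': array([ 1.17074538e-03, -5.37978315e+01,  3.31920040e+01,  9.36353492e-03,
       -2.43582472e-04,  3.69001640e-06]), 'tcp_pos': array([ 222.47328424, -475.13011241,  230.80754395]), 'eef_rot': array([-5.55787782e-04,  9.76134832e-01,  2.17164638e-01, -4.05979506e-05]), 'force': array([ 0.16902457, -0.68153181,  0.86476384]), 'torque': array([ 0.01061474, -0.01791364, -0.04162818]), 'grasp_force': 0.0, 'gripper_width': 1.0018631621834242}
```

View pics/top0.png

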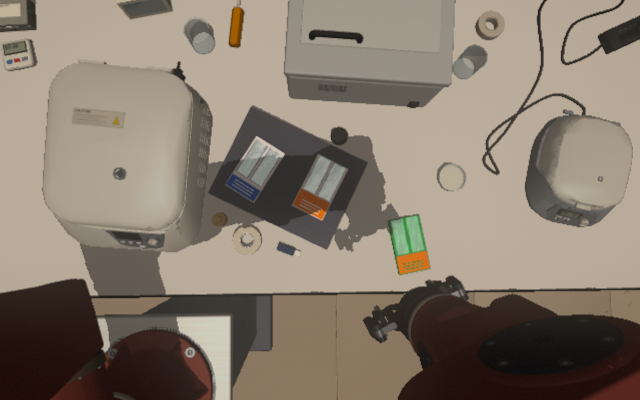

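View pics/scene0.png

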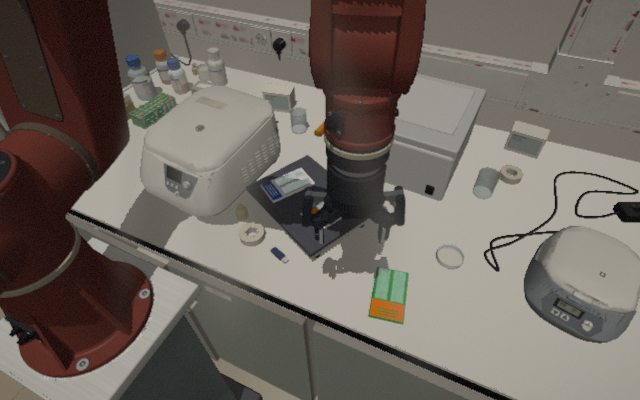

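The top view shows the stand with corners near (255,107), (367,158), (328,249) and (209,190). The blue tray is at about (255,168) and the orange at about (320,187). The green look-alike at (409,243) is off the stand. Next I'll measure these.

```bash
cat >h.py <<'E'
from station import r
import numpy as np, cv2
from scipy.spatial.transform import Rotation as R
def cam(n="top"):
    d=r.get_image(n); q=d["attitude"]; d["R"]=R.from_quat([q[1],q[2],q[3],q[0]]).as_matrix(); return d
def ray(d,uv,z):
    uv=np.atleast_2d(uv).astype(float); p=np.c_[uv,np.ones(len(uv))]@np.linalg.inv(d["mtx"]).T@d["R"].T
    return d["position"]+p*((z-d["position"][2])/p[:,2])[:,None]
def proj(d,P):
    p=(np.atleast_2d(P)-d["position"])@d["R"]; p=p@d["mtx"].T; return p[:,:2]/p[:,2:]
def stand(d):
    g=cv2.cvtColor(d["image"],cv2.COLOR_RGB2HSV)
E
python3 - <<'E'
from h import *
d=cam(); np.savez("top.npz",image=d["image"]);im=d["image"]
c=im[95:260,200:380]; cv2.imwrite("pics/c1.png",cv2.resize(c,None,fx=3.6,fy=3.6,interpolation=cv2.INTER_CUBIC)[:,:,::-1])
hsv=cv2.cvtColor(im,cv2.COLOR_RGB2HSV)
for n,p in dict(stand=(250,120),stand2=(280,210),table=(400,180),blue=(243,188),white=(262,150),orange=(313,205),shadow=(375,190)).items(): print(n,p,im[p[1],p[0]],hsv[p[1],p[0]])
print(ray(d,[(255,107),(367,158),(328,249),(209,190)],50))
E
```

```text
stand (250, 120) [75 71 70] [ 6 17 75]
stand2 (280, 210) [51 47 46] [ 6 25 51]
table (400, 180) [187 173 156] [ 16  42 187]
blue (243, 188) [78 78 89] [120  32  89]
white (262, 150) [172 176 166] [ 42  14 176]
orange (313, 205) [109  85  71] [ 11  89 109]
shadow (375, 190) [102  94  85] [ 16  43 102]
[[ 584.16424231 -218.23372155   50.        ]
 [ 476.28804727 -449.61055975   50.        ]
 [ 289.32228365 -366.25793186   50.        ]
 [ 412.36579286 -124.27306709   50.        ]]
```

View pics/c1.png

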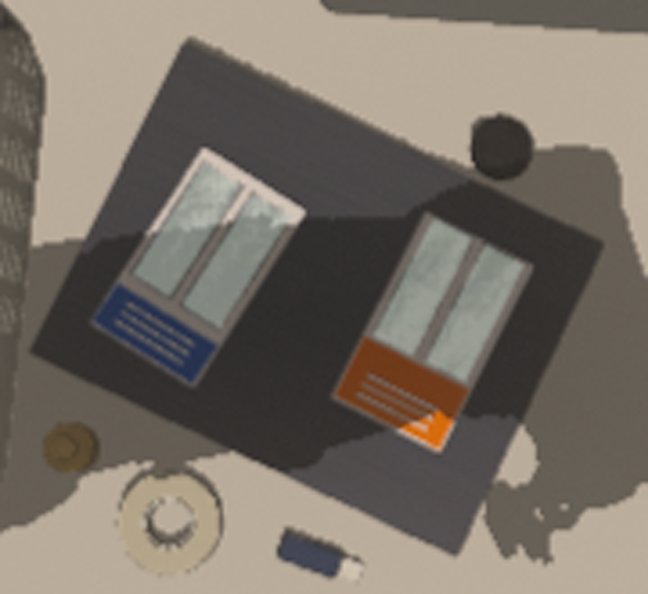

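```bash
cat >>h.py <<'E'
APP=np.array([(252.8,105.6),(367.2,162.2),(326.9,249.2),(208.9,192.2)])
def edge(im,a,b,lo=.1,hi=.9,n=60):
    """fit line to strongest intensity gradient across segment a-b; returns pixel pts"""
    g=cv2.GaussianBlur(im.astype(np.float32).max(2),(0,0),.7)
    a,b=np.array(a,float),np.array(b,float);t=(b-a)/np.linalg.norm(b-a);nn=np.array([-t[1],t[0]])
    s=np.arange(-5,5.01,.1);P=[]
    for f in np.linspace(lo,hi,n):
        q=(a+f*(b-a)+s[:,None]*nn).astype(np.float32)
        v=cv2.remap(g,q[None,:,0].copy(),q[None,:,1].copy(),cv2.INTER_LINEAR)[0]
        k=np.abs(np.gradient(v)); i=k.argmax()
        if k[i]>.5: P.append(q[i])
    P=np.array(P)
    for _ in range(4):
        vx,vy,x,y=cv2.fitLine(P,cv2.DIST_HUBER,0,.01,.01).ravel()
        e=np.abs((P-[x,y])@[-vy,vx]); P=P[e<max(.6,1.5*np.median(e))]
    return np.array([x,y]),np.array([vx,vy]),len(P)
def inter(l,m):
    t=np.linalg.solve(np.c_[l[1],-m[1]],m[0]-l[0]);return l[0]+t[0]*l[1]
def quad(im,A):
    L=[edge(im,A[i],A[(i+1)%4]) for i in range(4)]
    return np.array([inter(L[i-1],L[i]) for i in range(4)]),[l[2] for l in L]
C0=np.array([200,95])
E
python3 - <<'E'
from h import *
d=cam();im=d["image"]
def rep(n,A,z):
    c,k=quad(im,A); c,k=quad(im,c); W=ray(d,c,z)[:,:2]
    print(n,k,c.round(1).tolist(),W.round(1).tolist(),"sides",np.linalg.norm(W-np.roll(W,-1,0),axis=1).round(1),"ctr",W.mean(0).round(1))
    for i in range(4):
        e=W[(i+1)%4]-W[i];print("  ",np.degrees(np.arctan2(e[1],e[0])).round(2))
    return W
S=rep("stand",APP,50)
B=rep("blue",np.array([(203,148),(307,212),(195,386),(92,320)])/3.6+C0,58)
O=rep("orange",np.array([(425,212),(532,265),(441,453),(332,398)])/3.6+C0,58)
E
```

```text
stand [36, 58, 56, 58] [[251.6999969482422, 103.5], [367.70001220703125, 162.3000030517578], [326.29998779296875, 249.39999389648438], [207.39999389648438, 192.60000610351562]] [[591.4, -211.5], [467.4, -451.0], [288.6, -362.9], [407.1, -121.0]] sides [269.8 199.4 269.4 205.3] ctr [ 438.6 -286.6]
   -117.38
   153.76
   63.88
   -26.14
blue [60, 58, 60, 59] [[256.0, 135.0], [284.79998779296875, 153.1999969482422], [253.3000030517578, 202.8000030517578], [223.89999389648438, 184.3000030517578]] [[523.8, -221.2], [486.0, -279.6], [384.9, -215.3], [423.1, -156.0]] sides [ 69.7 119.8  70.5 120. ] ctr [ 454.4 -218. ]
   -122.94
   147.52
   57.21
   -32.91
orange [58, 60, 60, 60] [[317.70001220703125, 153.60000610351562], [347.6000061035156, 168.89999389648438], [321.79998779296875, 220.39999389648438], [291.20001220703125, 205.0]] [[484.8, -347.0], [452.7, -408.1], [347.8, -353.9], [379.7, -292.0]] sides [ 69.  118.1  69.6 118.7] ctr [ 416.3 -350.2]
   -117.7
   152.67
   62.75
   -27.64
```

move_arm([
  [[0.4,0.03,0.02,0,0,0,0.18],[0.4,0.06,0.04,0,0,0,0.36],[0.4,0.09,0.065,0,0,0,0.54],[0.4,0.12,0.087,0,0,0,0.72],[0.4,0.154,0.109,0,0,0,0.9]],
])

```text
clock: 0.7
tcp_pos: [284.5, -431.4, 231.2]
eef_rot: [-0.0, 0.902, 0.431, 0.0]
force: [-0.7, -0.0, -0.4]
gripper_width: 0.398
grasp_force: 0.0
```

move_arm([
  [[0.4,0.03,0.02,0,0,0,0.18],[0.4,0.06,0.04,0,0,0,0.36],[0.4,0.09,0.065,0,0,0,0.54],[0.4,0.12,0.087,0,0,0,0.72],[0.4,0.154,0.109,0,0,0,0.9]],
])

```text
clock: 1.2
tcp_pos: [346.1, -387.7, 231.2]
eef_rot: [-0.0, 0.783, 0.622, 0.0]
force: [0.0, -0.1, -0.4]
gripper_width: 0.398
grasp_force: 0.0
```

move_arm([
  [[0.4,0.03,0.02,0,0,0,0.18],[0.4,0.06,0.04,0,0,0,0.36],[0.4,0.09,0.065,0,0,0,0.54],[0.4,0.12,0.087,0,0,0,0.72],[0.4,0.154,0.109,0,0,0,0.9]],
])

```text
clock: 1.7
tcp_pos: [407.7, -344.2, 231.2]
eef_rot: [-0.0, 0.625, 0.781, 0.0]
force: [0.2, 0.3, 0.6]
gripper_width: 0.402
grasp_force: 0.0
```

move_arm([
  [[0.4,0.03,0.02,0,0,0,0.18],[0.4,0.06,0.04,0,0,0,0.36],[0.4,0.09,0.065,0,0,0,0.54],[0.4,0.12,0.087,0,0,0,0.72],[0.4,0.154,0.109,0,0,0,0.9]],
])

```text
clock: 2.2
tcp_pos: [469.3, -300.6, 231.1]
eef_rot: [-0.0, 0.435, 0.9, 0.0]
force: [0.3, 0.2, 0.0]
gripper_width: 0.398
grasp_force: 0.0
```

move_arm([
  [[0.4,0.03,0.02,0,0,0,0.18],[0.4,0.06,0.04,0,0,0,0.36],[0.4,0.09,0.065,0,0,0,0.54],[0.4,0.12,0.087,0,0,0,0.72],[0.4,0.154,0.109,0,0,0,0.9]],
])

```text
clock: 2.7
tcp_pos: [530.9, -257.0, 231.1]
eef_rot: [-0.0, 0.223, 0.975, 0.0]
force: [1.1, 0.1, -0.5]
gripper_width: 0.397
grasp_force: 0.0
```

move_arm([
  [[0.4,0,0,-0.1,0,0,-0.012],[0.4,0,0,-0.2,0,0,-0.012],[0.4,0,0,-0.3,0,0,-0.012],[0.4,0,0,-0.36,0,0,-0.012],[0.4,0,0,-0.39,0,0,-0.012]],
])

```text
clock: 3.2
tcp_pos: [529.1, -256.5, 72.7]
eef_rot: [-0.002, 0.228, 0.974, 0.001]
force: [-0.3, -1.2, 0.3]
gripper_width: 0.397
grasp_force: 0.0
```

```bash
python3 - <<'E'
from h import *
a=cam("top")["image"][60:260,160:420]; b=cam("scene")["image"][120:320,180:440]
cv2.imwrite("pics/a2.png",cv2.resize(np.hstack([a,b]),(800,308),interpolation=cv2.INTER_CUBIC)[:,:,::-1]); s=r.state();print(s["tcp_pos"],s["eef_rot"],s["force"],s["joint_pos"])
E
```

```text
[ 529.73637241 -256.95407925   74.01009224] [-1.24599307e-03  2.27887716e-01  9.73686518e-01  4.48070430e-04] [ 0.31484512 -0.0110662   0.30851374] [-5.75760384e-01  5.39297256e-01 -2.07402495e-01  8.26744795e-01
 -1.70264130e-06 -1.15944443e-01]
```

View pics/a2.png

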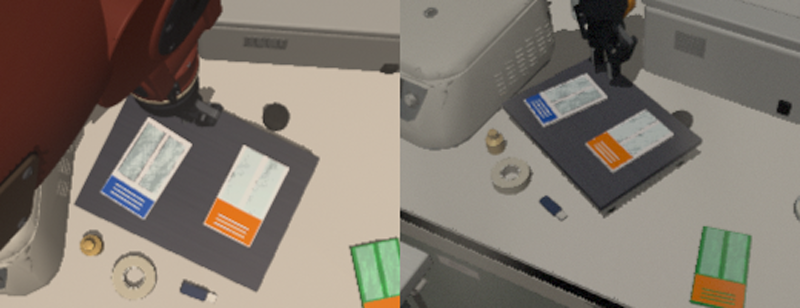

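The top view shows the fingers behind the blue tray at about (205,110) in the left half, with every tray clear. I'll lower them and probe gently for the stand top.

move_arm([
  [[0.4,0,0,-0.03,0,0,0],[0.4,0,0,-0.05,0,0,0],[0.4,0,0,-0.055,0,0,0],[0.4,0,0,-0.0575,0,0,0],[0.4,0,0,-0.0575,0,0,0]],
])

```text
clock: 3.8
tcp_pos: [530.8, -257.6, 52.6]
eef_rot: [0.0, 0.228, 0.974, -0.0]
force: [-0.4, -0.6, 0.2]
gripper_width: 0.399
grasp_force: 0.0
```

move_arm([
  [[0.4,0,0,-0.0025,0,0,0],[0.4,0,0,-0.0025,0,0,0],[0.4,0,0,-0.005,0,0,0],[0.4,0,0,-0.005,0,0,0],[0.4,0,0,-0.005,0,0,0]],
])

```text
clock: 4.3
tcp_pos: [530.6, -257.5, 50.3]
eef_rot: [-0.0, 0.228, 0.974, 0.0]
force: [-0.2, -0.0, -0.0]
gripper_width: 0.399
grasp_force: 0.0
```

move_arm([
  [[0.4,0,0,-0.0025,0,0,0],[0.4,0,0,-0.0025,0,0,0],[0.4,0,0,-0.005,0,0,0],[0.4,0,0,-0.005,0,0,0],[0.4,0,0,-0.005,0,0,0]],
])

```text
clock: 4.8
tcp_pos: [530.6, -257.5, 49.2]
eef_rot: [0.0, 0.228, 0.974, -0.0]
force: [-3.2, 2.1, 10.1]
gripper_width: 0.402
grasp_force: 5.4
```

move_arm([
  [[0.4,0,0,-0.0025,0,0,0],[0.4,0,0,-0.0025,0,0,0],[0.4,0,0,-0.0025,0,0,0],[0.4,0,0,-0.0025,0,0,0],[0.4,0,0,-0.0025,0,0,0]],
])

```text
clock: 5.3
tcp_pos: [530.7, -257.5, 49.2]
eef_rot: [0.0, 0.228, 0.974, -0.0]
force: [-7.3, 3.8, 21.6]
gripper_width: 0.393
grasp_force: 10.7
```

move_arm([
  [[0.4,0,0,0.0125,0,0,0],[0.4,0,0,0.0125,0,0,0],[0.4,-0.009,0.0044,0.0125,0,0,0],[0.4,-0.018,0.0088,0.0125,0,0,0],[0.4,-0.027,0.0133,0.0125,0,0,0]],
])

```text
clock: 5.8
tcp_pos: [519.2, -251.8, 51.9]
eef_rot: [-0.0, 0.228, 0.974, 0.0]
force: [1.4, -0.5, -0.0]
gripper_width: 0.401
grasp_force: 0.3
```

move_arm([
  [[0.4,-0.016,0.008,0,0,0,0],[0.4,-0.034,0.0167,0,0,0,0],[0.4,-0.052,0.0255,0,0,0,0],[0.4,-0.07,0.0344,0,0,0,0],[0.4,-0.08,0.0393,0,0,0,0]],
])

```text
clock: 6.3
tcp_pos: [486.9, -236.0, 52.4]
eef_rot: [-0.0, 0.228, 0.974, 0.0]
force: [0.8, 0.2, 0.0]
gripper_width: 0.404
grasp_force: 0.2
```

```bash
python3 - <<'E'
from h import *
d=cam("top");a=d["image"][95:260,170:380]; 
cv2.imwrite("pics/a3.png",cv2.resize(a,None,fx=3.6,fy=3.6,interpolation=cv2.INTER_CUBIC)[:,:,::-1]); s=r.state();print(s["tcp_pos"],s["eef_rot"],s["force"])
E
```

```text
[ 486.56054425 -235.76801188   52.34159872] [-3.86797586e-04  2.27857770e-01  9.73694345e-01  9.47513033e-05] [-1.56364274  0.23795839  0.68992209]
```

View pics/a3.png

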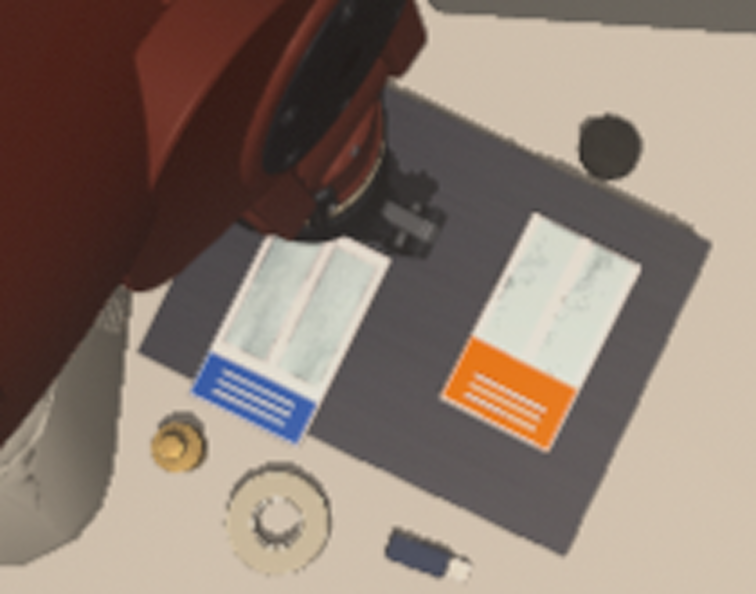

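The picture shows the blue tray square on, with its front corners at crop (193,393) and (303,443), partly over the edge. The orange tray is unmoved. Next I'll measure the remaining travel.

```bash
cat >>h.py <<'E'
def line(d,im,a,b,z,lo=.1,hi=.9):
    p,v,n=edge(im,a,b,lo,hi); q=p+v*((np.array(a)-p)@v); w=p+v*((np.array(b)-p)@v); W=ray(d,[q,w],z)[:,:2]
    e=W[1]-W[0]; return W,np.degrees(np.arctan2(e[1],e[0])),n
EX=np.array([.8977,-.4407])
def show(nm,L): print(nm,"ang",round(L[1],2),"n",L[2],"s",(L[0]@EX).round(1),"e",(L[0]@[.4407,.8977]).round(1))
E
python3 - <<'E'
from h import *
d=cam();im=d["image"];o=np.array([170,95]);c=lambda x,y:np.array([x,y])/3.6+o
show("front stand",line(d,im,c(322,437),c(565,553),50,.05,.95))
show("front stand L",line(d,im,c(142,352),c(188,373),50,.05,.95))
show("right stand",line(d,im,c(565,553),c(710,243),50))
show("tray front",line(d,im,c(193,393),c(303,443),58))
show("tray right",line(d,im,c(303,443),c(390,260),58))
show("tray left",line(d,im,c(193,393),c(260,250),58))
# blue line using red channel
ir=im[:,:,0:1]
show("blue line",line(d,ir,c(211,355),c(320,402),58))
show("orange front",line(d,im,c(441,398),c(549,450),58))
show("orange line",line(d,im[:,:,2:],c(473,338),c(577,388),58))
s=r.state();print(s["tcp_pos"][:2]@EX,s["clock"])
E
```

```text
front stand ang -115.96 n 60 s [418.8 419.3] e [ -46.1 -199. ]
front stand L ang -117.53 n 60 s [419.3 418.6] e [66.8 38.2]
right stand ang -25.89 n 59 s [420.9 617.4] e [-199.2 -198.3]
tray front ang -116.14 n 49 s [408.8 408.8] e [ 29.  -38.8]
tray right ang -26.28 n 60 s [413.5 527.8] e [-36.8 -37.1]
tray left ang -26.33 n 59 s [412.2 501.1] e [33.1 32.8]
blue line ang -116.78 n 60 s [437.2 436.5] e [ 29.5 -37.2]
orange front ang -117.39 n 60 s [469.5 468. ] e [ -97.6 -165.3]
orange line ang -117.47 n 60 s [508.9 507.4] e [ -99.2 -164.6]
541.3064344648177 6.4
```

move_arm([
  [[0.4,-0.01,0.0049,0,0,0,0],[0.4,-0.02,0.0098,0,0,0,0],[0.4,-0.03,0.0147,0,0,0,0],[0.4,-0.035,0.0172,0,0,0,0],[0.4,-0.038,0.0187,0,0,0,0]],
])

```text
clock: 6.9
tcp_pos: [472.4, -228.9, 52.4]
eef_rot: [0.0, 0.228, 0.974, -0.0]
force: [0.8, -1.6, -0.7]
gripper_width: 0.398
grasp_force: 0.5
```

```bash
python3 - <<'E'
from h import *
d=cam();im=d["image"];o=np.array([170,95]);c=lambda x,y:np.array([x,y])/3.6+o
s=r.state();print(s["tcp_pos"],s["tcp_pos"][:2]@EX,s["clock"])
D=proj(d,[[450-15.3,-220+7.5,58]])-proj(d,[[450,-220,58]]);k=lambda *p:c(*p)+D[0]
show("tray front",line(d,im,k(193,393),k(303,443),58))
show("tray right",line(d,im,k(303,443),k(390,260),58,.2,.9))
show("blue line",line(d,im[:,:,0:1],k(211,355),k(320,402),58))
show("front stand",line(d,im,c(322,437),c(565,553),50,.05,.95))
cv2.imwrite("pics/a4.png",cv2.resize(im[95:260,170:380],None,fx=3.6,fy=3.6,interpolation=cv2.INTER_CUBIC)[:,:,::-1])
E
```

```text
[ 472.31093142 -228.81797251   52.32735684] 524.8336036171042 6.95
tray front ang -123.19 n 26 s [398.2 390. ] e [ 28.7 -37.9]
tray right ang -26.43 n 60 s [396.7 510.7] e [-36.6 -37.2]
blue line ang -116.42 n 60 s [421.5 421.2] e [ 29.4 -37.2]
front stand ang -116.01 n 60 s [418.8 419.2] e [ -46.1 -199. ]
```

View pics/a4.png

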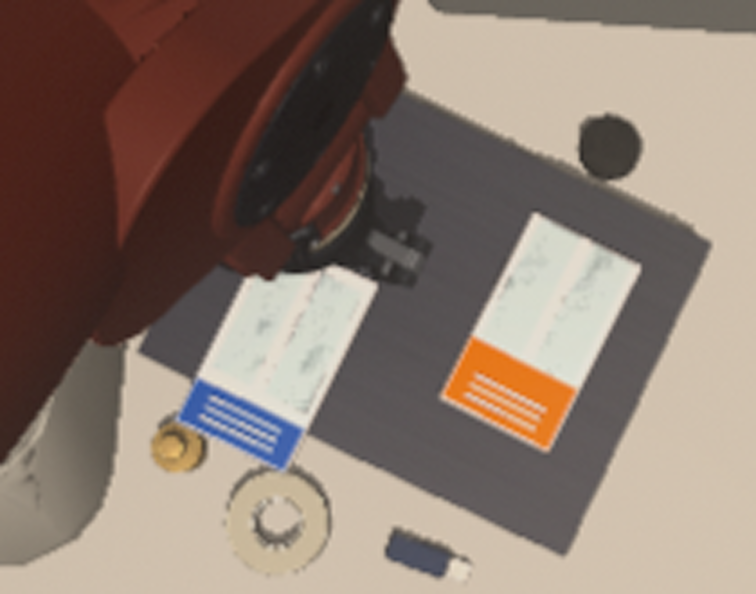

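move_arm([
  [[0.4,-0.0022,0.001,0,0,0,0],[0.4,-0.0043,0.0021,0,0,0,0],[0.4,-0.0043,0.0021,0,0,0,0],[0.4,0.015,-0.0074,0,0,0,0],[0.4,0.0404,-0.0198,0,0,0,0]],
])

```text
clock: 7.45
tcp_pos: [488.9, -236.9, 52.3]
eef_rot: [-0.0, 0.228, 0.974, 0.0]
force: [-0.0, -0.6, -0.1]
gripper_width: 0.399
grasp_force: 0.0
```

move_arm([
  [[0.4,0,0,0.07,0,0,0],[0.4,0,-0.05,0.14,0,0,0.005],[0.4,0,-0.16,0.15,0,0,0.01],[0.4,0.0025,-0.27,0.15,0,0,0.01],[0.4,0.0025,-0.375,0.15,0,0,0.01]],
])

```text
clock: 7.95
tcp_pos: [490.3, -389.0, 112.8]
eef_rot: [0.0, 0.225, 0.974, -0.0]
force: [0.7, -0.3, -0.3]
gripper_width: 0.398
grasp_force: 0.0
```

```bash
python3 - <<'E'
from h import *
d=cam();im=d["image"];o=np.array([170,95]);c=lambda x,y:np.array([x,y])/3.6+o
s=r.state();print(s["tcp_pos"],s["eef_rot"],s["tcp_pos"][:2]@EX,s["tcp_pos"][:2]@[.4407,.8977],s["clock"])
D=proj(d,[[450-17,-220+8.3,58]])-proj(d,[[450,-220,58]]);k=lambda *p:c(*p)+D[0]
show("tray front",line(d,im,k(193,393),k(303,443),58,.3,.95))
show("tray left",line(d,im,k(193,393),k(260,250),58,.2))
show("tray right",line(d,im,k(303,443),k(390,260),58,.2,.9))
show("blue line",line(d,im[:,:,0:1],k(211,355),k(320,402),58))
show("blue back",line(d,im,k(280,207),k(390,260),58))
show("front stand",line(d,im,c(322,437),c(565,553),50,.05,.95))
cv2.imwrite("pics/a5.png",cv2.resize(im[95:260,170:380],None,fx=3.6,fy=3.6,interpolation=cv2.INTER_CUBIC)[:,:,::-1])
E
```

```text
[ 489.9637724  -395.54378902  112.53108195] [ 0.0013613   0.2270121   0.97388853 -0.0021883 ] 614.1566262993756 -139.1526249055607 8.0Traceback (most recent call last):
  File "<stdin>", line 5, in <module>
  File "h.py", line 36, in line
    p,v,n=edge(im,a,b,lo,hi); q=p+v*((np.array(a)-p)@v); w=p+v*((np.array(b)-p)@v); W=ray(d,[q,w],z)[:,:2]
          ~~~~^^^^^^^^^^^^^^
  File "h.py", line 26, in edge
    vx,vy,x,y=cv2.fitLine(P,cv2.DIST_HUBER,0,.01,.01).ravel()
              ~~~~~~~~~~~^^^^^^^^^^^^^^^^^^^^^^^^^^^^
cv2.error: OpenCV(4.12.0) /io/opencv/modules/imgproc/src/linefit.cpp:618: error: (-215:Assertion failed) npoints2 >= 0 || npoints3 >= 0 in function 'fitLine'
```

move_arm([
  [[0.4,0,0,-0.03,0,0,0],[0.4,0,0,-0.08,0,0,0],[0.4,0,0,-0.13,0,0,0],[0.4,0,0,-0.15,0,0,0],[0.4,0,0,-0.15,0,0,0]],
])

```text
clock: 8.5
tcp_pos: [489.3, -385.6, 51.0]
eef_rot: [-0.001, 0.225, 0.974, 0.001]
force: [0.5, 0.1, -0.6]
gripper_width: 0.401
grasp_force: 0.0
```

move_arm([
  [[0.4,-0.009,0.0044,0,0,0,0],[0.4,-0.022,0.0108,0,0,0,0],[0.4,-0.04,0.0196,0,0,0,0],[0.4,-0.058,0.0285,0,0,0,0],[0.4,-0.076,0.0373,0,0,0,0]],
])

```text
clock: 9.0
tcp_pos: [458.9, -371.8, 52.8]
eef_rot: [0.0, 0.225, 0.974, -0.0]
force: [1.3, -0.9, 0.1]
gripper_width: 0.399
grasp_force: 0.6
```

move_arm([
  [[0.4,-0.022,0.0108,0,0,0,0],[0.4,-0.045,0.0221,0,0,0,0],[0.4,-0.07,0.0344,0,0,0,0],[0.4,-0.095,0.0466,0,0,0,0],[0.4,-0.114,0.056,0,0,0,0]],
])

```text
clock: 9.5
tcp_pos: [412.7, -348.9, 52.3]
eef_rot: [-0.0, 0.226, 0.974, 0.0]
force: [1.5, -0.6, 0.2]
gripper_width: 0.401
grasp_force: 0.4
```

```bash
python3 - <<'E'
from h import *
d=cam();im=d["image"]
s=r.state();print(s["tcp_pos"],s["eef_rot"],s["tcp_pos"][:2]@EX,s["tcp_pos"][:2]@[.4407,.8977],s["clock"])
cv2.imwrite("pics/a5.png",cv2.resize(im[95:260,170:380],None,fx=3.6,fy=3.6,interpolation=cv2.INTER_CUBIC)[:,:,::-1])
E
```

```text
[ 411.5774699  -348.15972335   52.114435  ] [-8.86478206e-04  2.25576303e-01  9.74224989e-01  4.64323400e-04] 522.9070848070089 -131.16079266225142 9.55
```

View pics/a5.png

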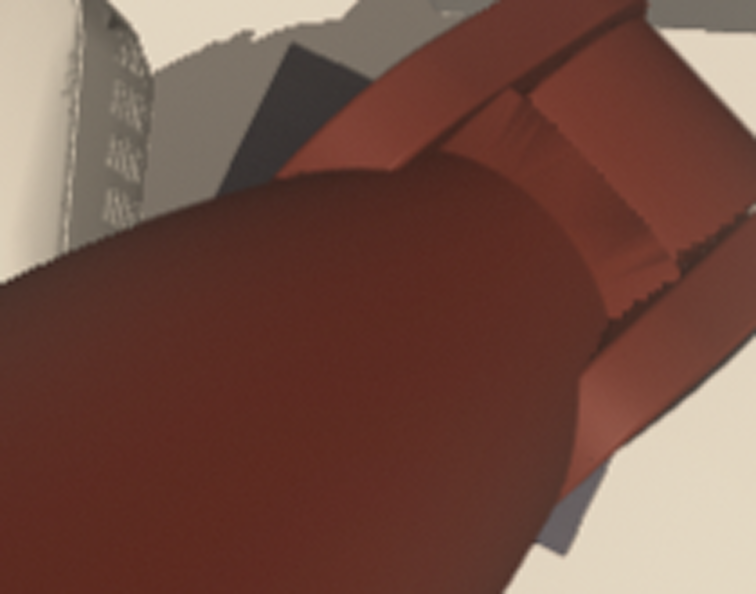

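The arm hides both trays from the top camera, so I'll use the scene view instead.

```bash
cat >>h.py <<'E'
EY=np.array([.4407,.8977])
def P(s,e,z): return np.r_[s*EX+e*EY,z]
def sl(d,nm,im,s,e0,e1,z,lo=.1,hi=.9):
    a,b=proj(d,[P(s,e0,z),P(s,e1,z)]); show(nm,line(d,im,a,b,z,lo,hi))
E
python3 - <<'E'
from h import *
d=cam("scene");im=d["image"]
s=r.state();print(s["tcp_pos"][:2]@EX,s["tcp_pos"][:2]@EY)
a=proj(d,[P(419,70,50),P(419,-199,50),P(390,-131,58),P(431,-131,58)]);print(a.round(1))
sl(d,"edge mid",im,419,-45,-90,50); sl(d,"edge R",im,419,-172,-195,50)
sl(d,"orange line",im[:,:,2:],431,-97,-165,58); sl(d,"orange front",im,391,-97,-165,58)
sl(d,"blue line",im[:,:,:1],419,32,-36,58); sl(d,"blue front",im,391,32,-36,58)
cv2.imwrite("pics/s6.png",cv2.resize(im[140:280,220:400],None,fx=4,fy=4,interpolation=cv2.INTER_CUBIC)[:,:,::-1])
E
```

```text
523.7734031547992 -131.2660913970907
[[245.4 186.2]
 [310.2 253.8]
 [280.7 238.9]
 [295.8 229.6]]
edge mid ang -118.52 n 49 s [413.2 411.3] e [-46.3 -91.6]
edge R ang -131.84 n 49 s [416.2 410. ] e [-171.6 -193.6]
orange line ang -116.28 n 60 s [429.7 429.6] e [ -97.4 -165.3]
orange front ang -117.94 n 53 s [391.3 389.1] e [ -97.  -165.3]
blue line ang -116.43 n 60 s [418.5 418.1] e [ 31.8 -36.3]
blue front ang -104.71 n 35 s [375.9 388.1] e [ 22.7 -37.7]
```

View pics/s6.png

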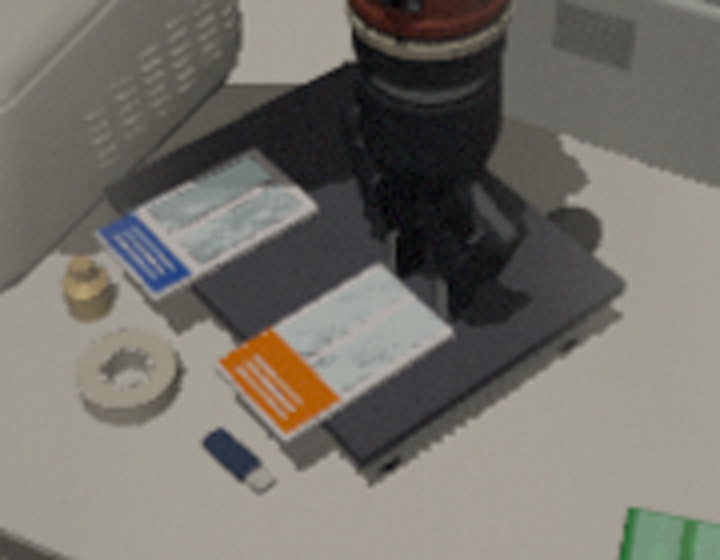

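The scene view shows the orange line about 11 mm short of the edge and the blue line about at it. I'll push the orange tray most of that, then retreat and measure both trays from above.

move_arm([
  [[0.4,-0.008,0.004,0,0,0,0],[0.4,-0.016,0.0079,0,0,0,0],[0.4,-0.0213,0.0105,0,0,0,0],[0.4,-0.0213,0.0105,0,0,0,0],[0.4,-0.0213,0.0105,0,0,0,0]],
])

```text
clock: 10.1
tcp_pos: [405.1, -345.3, 52.2]
eef_rot: [-0.0, 0.225, 0.974, 0.0]
force: [-0.5, 0.0, 1.1]
gripper_width: 0.402
grasp_force: 0.0
```

move_arm([
  [[0.4,0.02,-0.0098,0,0,0,0],[0.4,0.045,-0.022,0,0,0,0],[0.4,0.045,-0.022,0.12,0,0,0],[0.4,0.0,-0.1,0.2,0,0,0],[0.4,-0.1,-0.16,0.25,0,0,0]],
])

```text
clock: 10.6
tcp_pos: [368.4, -411.5, 154.8]
eef_rot: [0.002, 0.224, 0.975, -0.002]
force: [0.2, -1.9, -0.4]
gripper_width: 0.403
grasp_force: 0.0
```

move_arm([
  [[0.4,-0.08,-0.07,0.1,0,0,0],[0.4,-0.16,-0.12,0.2,0,0,0],[0.4,-0.25,-0.17,0.2,0,0,0],[0.4,-0.33,-0.2,0.2,0,0,0],[0.4,-0.36,-0.2,0.2,0,0,0]],
])

```text
clock: 11.1
tcp_pos: [219.5, -491.1, 232.5]
eef_rot: [0.0, 0.227, 0.974, -0.001]
force: [1.5, 0.4, 0.6]
gripper_width: 0.405
grasp_force: 0.0
```

```bash
python3 - <<'E'
from h import *
d=cam();im=d["image"]
s=r.state();print(s["tcp_pos"],s["clock"])
cv2.imwrite("pics/a7.png",cv2.resize(im[95:260,170:380],None,fx=3.6,fy=3.6,interpolation=cv2.INTER_CUBIC)[:,:,::-1])
sl(d,"edge mid",im,419,-45,-90,50); sl(d,"edge R",im,419,-172,-195,50); sl(d,"edge L",im,419,65,42,50)
sl(d,"orange line",im[:,:,2:],420,-97,-165,58); sl(d,"orange front",im,380,-97,-165,58);sl(d,"orange back",im,500,-97,-165,58)
sl(d,"blue line",im[:,:,:1],419,32,-36,58); sl(d,"blue front",im,391,10,-36,58);sl(d,"blue back",im,511,32,-36,58)
E
```

```text
[ 219.14538054 -489.9531982   232.07802668] 11.15
edge mid ang -106.33 n 33 s [413.6 421.1] e [-46.  -89.6]
edge R ang -116.12 n 60 s [419.2 419.2] e [-172. -195.]
edge L ang -117.68 n 60 s [419.3 418.7] e [65. 42.]
orange line ang -116.81 n 60 s [423.9 423.1] e [ -97.  -165.1]
orange front ang -114.9 n 59 s [383.9 385.4] e [ -96.9 -164.9]
orange back ang -116.02 n 53 s [502.5 502.6] e [ -97. -165.]
blue line ang -116.32 n 60 s [419.6 419.4] e [ 32. -36.]
blue front ang -102.94 n 27 s [380.7 390.9] e [  7.4 -36. ]
blue back ang -116.57 n 60 s [511.7 511.2] e [ 32. -36.]
```

View pics/a7.png

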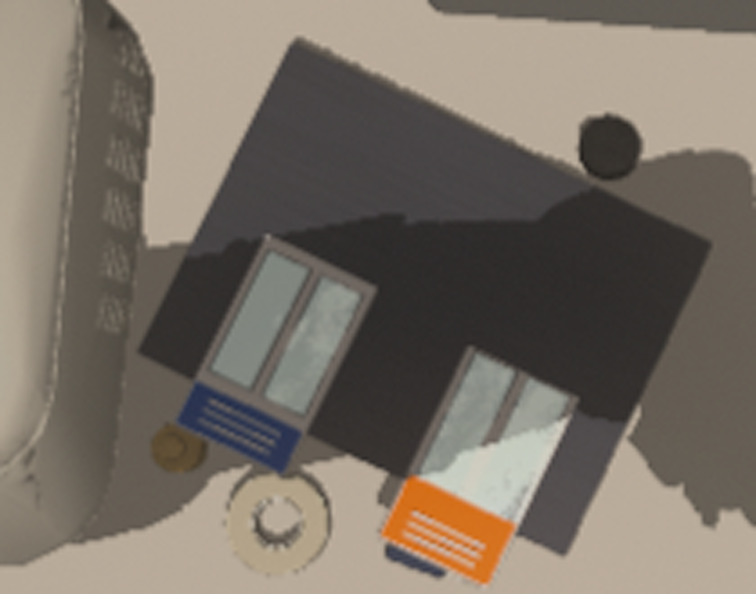

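Blue is good: its line is at 419.5 against the edge at 419.1. The orange line is about 4 mm short, so I'll go back and finish it.

move_arm([
  [[0.4,0.08,0.045,0,0,0,0],[0.4,0.17,0.095,0,0,0,0],[0.4,0.26,0.145,0,0,0,0],[0.4,0.33,0.185,0,0,0,0],[0.4,0.36,0.2,0,0,0,0]],
])

```text
clock: 11.65
tcp_pos: [368.9, -406.6, 231.8]
eef_rot: [0.0, 0.224, 0.975, 0.001]
force: [-0.5, -0.8, 0.1]
gripper_width: 0.397
grasp_force: 0.0
```

move_arm([
  [[0.4,0.06,0.06,0,0,0,0],[0.4,0.13,0.125,-0.04,0,0,0],[0.4,0.145,0.138,-0.14,0,0,0],[0.4,0.145,0.138,-0.24,0,0,0],[0.4,0.145,0.138,-0.3,0,0,0]],
])

```text
clock: 12.15
tcp_pos: [423.5, -352.0, 109.1]
eef_rot: [-0.001, 0.225, 0.974, 0.001]
force: [0.0, -1.0, 0.8]
gripper_width: 0.401
grasp_force: 0.0
```

move_arm([
  [[0.4,0,0,-0.05,0,0,0],[0.4,0,0,-0.1,0,0,0],[0.4,0,0,-0.14,0,0,0],[0.4,0,0,-0.15,0,0,0],[0.4,0,0,-0.15,0,0,0]],
])

```text
clock: 12.65
tcp_pos: [423.7, -353.4, 51.6]
eef_rot: [-0.001, 0.225, 0.974, 0.0]
force: [-0.5, 0.3, -1.1]
gripper_width: 0.401
grasp_force: 0.0
```

move_arm([
  [[0.4,-0.015,0.0074,0,0,0,0],[0.4,-0.03,0.0147,0,0,0,0],[0.4,-0.04,0.0196,0,0,0,0],[0.4,-0.04,0.0196,0,0,0,0],[0.4,-0.04,0.0196,0,0,0,0]],
])

```text
clock: 13.15
tcp_pos: [407.9, -346.2, 52.4]
eef_rot: [0.0, 0.226, 0.974, -0.0]
force: [1.2, -0.8, 0.4]
gripper_width: 0.403
grasp_force: 0.0
```

move_arm([
  [[0.4,-0.006,0.003,0,0,0,0],[0.4,-0.011,0.0054,0,0,0,0],[0.4,-0.0159,0.0078,0,0,0,0],[0.4,-0.0159,0.0078,0,0,0,0],[0.4,-0.0159,0.0078,0,0,0,0]],
])

```text
clock: 13.65
tcp_pos: [401.3, -342.7, 51.9]
eef_rot: [-0.0, 0.225, 0.974, 0.0]
force: [0.1, 0.6, -0.0]
gripper_width: 0.398
grasp_force: 0.0
```

move_arm([
  [[0.4,0.02,-0.0098,0,0,0,0],[0.4,0.045,-0.022,0,0,0,0],[0.4,0.045,-0.022,0.12,0,0,0],[0.4,0.0,-0.1,0.2,0,0,0],[0.4,-0.1,-0.16,0.25,0,0,0]],
])

```text
clock: 14.15
tcp_pos: [364.6, -409.0, 154.5]
eef_rot: [0.002, 0.224, 0.975, -0.002]
force: [0.5, -2.1, -0.3]
gripper_width: 0.397
grasp_force: 0.0
```

move_arm([
  [[0.4,-0.08,-0.07,0.1,0,0,0],[0.4,-0.16,-0.12,0.2,0,0,0],[0.4,-0.25,-0.17,0.2,0,0,0],[0.4,-0.33,-0.2,0.2,0,0,0],[0.4,-0.36,-0.2,0.2,0,0,0]],
])

```text
clock: 14.65
tcp_pos: [215.7, -488.6, 232.2]
eef_rot: [0.0, 0.227, 0.974, -0.001]
force: [1.0, -0.4, -1.1]
gripper_width: 0.398
grasp_force: 0.0
```

```bash
python3 - <<'E'
from h import *
d=cam();im=d["image"]
s=r.state();print(s["tcp_pos"],s["clock"])
cv2.imwrite("pics/a8.png",cv2.resize(im[95:260,170:380],None,fx=3.6,fy=3.6,interpolation=cv2.INTER_CUBIC)[:,:,::-1])
sl(d,"edge R",im,419,-172,-195,50); sl(d,"edge L",im,419,65,42,50)
sl(d,"orange line",im[:,:,2:],419,-97,-165,58); sl(d,"orange front",im,379,-97,-165,58);sl(d,"orange back",im,499,-97,-165,58)
sl(d,"blue line",im[:,:,:1],419,32,-36,58); sl(d,"blue back",im,511,32,-36,58)
E
```

```text
[ 215.36842496 -487.39625379  231.76577779] 14.7
edge R ang -116.12 n 60 s [419.2 419.2] e [-172. -195.]
edge L ang -117.64 n 60 s [419.2 418.6] e [65. 42.]
orange line ang -116.62 n 60 s [419.4 418.8] e [ -97. -165.]
orange front ang -115.45 n 58 s [380.3 381.1] e [ -97. -165.]
orange back ang -115.56 n 50 s [497.6 498.3] e [ -97. -165.]
blue line ang -115.95 n 60 s [419.5 419.7] e [ 32. -36.]
blue back ang -116.64 n 60 s [511.8 511.2] e [ 32. -36.]
```

View pics/a8.png

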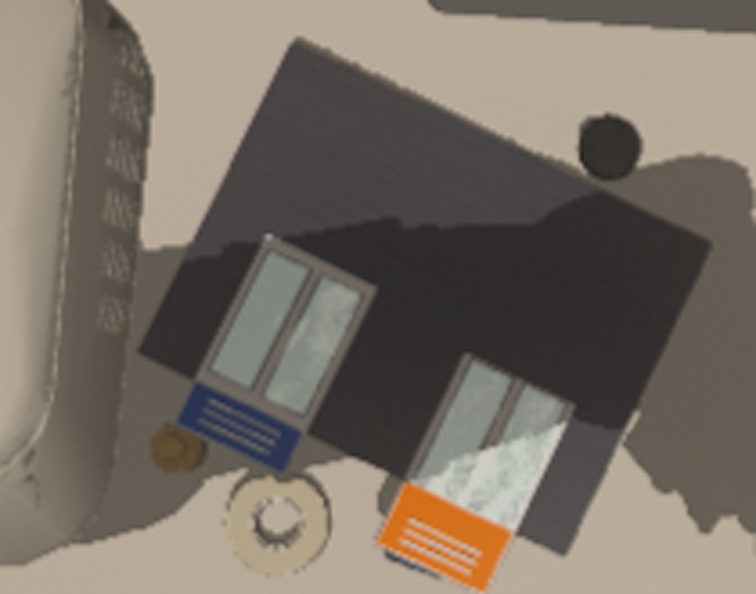

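The last picture shows both trays square to the edge. The orange line is at 419.1 and the blue at 419.6, against an edge at about 419.1, and the other things have not moved. I'm handing in.

```bash
python3 -c "
from station import r
print(r.job_done())"
```

```text
the job is handed in; nothing more can be done
None
```

I pushed both trays until their colour lines sat within about 1 mm of the stand's front edge and square to it (within about half a degree), left everything else in place, and handed in the job at about 15 s; no verdict came back.

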